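Count along the card rack and file the case in the third gap

ROBOT

A 6-joint arm with a two-finger parallel gripper is mounted at the origin on the work surface. World frame = base frame: x ahead of the robot, y to its left, z up, the work surface at z = 0. Lengths are in m, angles in rad, forces in N, time in s.
With the tool pointing down it reaches from about 0.35 to 0.95 m from the base axis. Payload 17.4 kg.
Tool frame: the origin (TCP) lies at the very end of the fingers, on their centre line; the grasp point (between the pads) lies 19 mm behind it; z points along the fingers, y is the line along which they close (so a half turn about z gives the same grasp; the last joint's range is limited). The gripper opens to 93 mm and grips with 3 to 60 N. Pads are 15 mm wide; open, the fingers measure 128 mm over their backs; the gripper's body (75 mm by 188 mm) begins 65 mm behind the grasp point.
Start: joints at [1.238, 0.116, 1.442, -0, 1.584, -0.038], TCP at [0.196, 0.646, 0.219] pointing down, gripper open.
Joint ranges: [-2.83, 2.83], [-0.83, 2.19], [0.07, 2.5], [-1.14, 4.28], [0.01, 3], [-2.97, 2.97]. Speed limits (rad/s): [1.89, 1.89, 2.22, 3.14, 3.14, 3.14].

INTERFACE

Orientations are given as a 3x3 rotation matrix whose columns are the frame's x, y, z axes.
In Python, from workcell import * gives the robot as it stands. The module is installed in compiled form; this text tells all that it offers.
- The arm moves only by the tool jog_arm, never from a script. Its argument "steps" is a list of rows, each a list of 3 entries, a list of its own where there are three numbers: the finger opening in mm, from 0 to 93, then the shift along the world's x, y, z as a fraction of full scale, then the turn about the world's z as a fraction of full scale. A call has 1 to 20 rows; each row shifts and turns the commanded pose from where the row before left it; what a row does not reach is not made up. Full scale, the value 1, is 0.05 m for a shift and 180 degrees for a turn. A row lasts 1/8 s, in which the tool goes at most 62.5 mm and 10.7 degrees, less where a joint would pass 70% of its speed; a pose out of reach is approached as far as the arm can. A call with a number of a shift or a turn outside -1 to 1 is refused whole. A call with a gripper value outside its range is refused whole. The fingers move at their own pace and stop on an object; "grip_force" is the grip in N (left out, the last holds). Time passes only in rows, so rows that do not move let the fingers close. It gives the time, the measured TCP pose, the force, the opening and the grip force at its end, in the units of the state.
- sense(): the state, without advancing time (a new reading comes with each control period).
- capture(name): name is "side" or "top"; returns the picture (420x560x3 uint8, red, green, blue); there is no depth.
- get_calibration(name): a dict with "intrinsics" (3x3 intrinsics, pixels), "D" ([k1, k2, p1, p2, k3] as OpenCV has them; the pictures are not rectified), "R" (3x3) and "t" (3): a world point X has camera coordinates R X + t. Camera axes: x right, y down, z forward; pixel columns grow to the right and rows downward; lengths in m; the calibration is good to about 2 mm. A picture is of the moment at which its call begins. get_calibration takes no time and is no camera call.
- close_job(): hands the job in; it is judged then, once.
The state is a dict: "time": time; "joint_positions": joint angles; "qd": joint speeds; "joint_efforts": joint torques, N m; "tool_pos": TCP position; "ee_rot": TCP orientation; "wrist_force": force on the tool from outside, world axes, zero at the start; "ft_torque": the same for the moment, N m; "grip_width": finger opening in m; "finger_force": force on a finger pad.
Only numpy, scipy, OpenCV 4.12 (cv2) and the standard library are available. Lean on these libraries where they do the work, as an engineer would, in place of code of your own. Each camera call takes 0.05 s, during which the arm holds its last target. There are 200 camera calls.

TASK

Starting at the end of the divider rack that has the round post, count the gaps by running a fingertip along the sprung metal strip, pressing it at the first, then the second, then the third gap and no further along. Then push the brown card-index case lying in front of the rack into that third gap (filed cases count as gaps too) until it is fully home against the back stop. Only push the case along the desk: do not pick it up or tip it, and leave everything else where it is.

Things in the scene. Friction and masses are not known exactly. Their poses are not given: they have to be found in the camera images.
- rack: Grey divider rack fixed to the desk: 7 dividers, each 6 thick, 50 high, 80 deep (mm), 54 apart along its own y, making six gaps 48 mm clear, centred at y = +-27, +-81, +-135 mm. Origin on the desk, mid-row. Dividers run from x = -40 mm (open rounded front, robot side) to +40 mm, where a stop bar 26 mm high closes the gaps. No floor: cases slide on the desk. Yaw varies up to 9 degrees.
- round_post: Upright round grey post, 40 mm across, 56 mm high, fixed just beyond one end of the rack (190 mm from its middle). It may be at either end. The gap next to it is the first. Origin at its foot.
- square_post: Upright square grey post, 40 by 40 by 56 mm, fixed just beyond the other end of the rack. Origin at its foot.
- left_end (a point): Point on the desk 190 mm from the rack's middle along its +y: where one of the two end posts stands.
- right_end (a point): Point on the desk 190 mm from the rack's middle along its -y: where the other end post stands.
- case: The brown card-index case to file: rigid box 90 mm long (own x), 40 wide (own y), 44 high, about 0.2 kg, loose on the desk in front of the rack, long side along the gaps to within 15 degrees. Origin at the centre of its underside. When home, its origin is at x = -5 mm in the rack's frame and its near end stands 10 mm out of the gap.
- filed_b: Brown case, 78 by 36 by 38 mm, already filed (loose) in the second gap from the +y end. Leave it there. Origin at the centre of its underside.
- filed_e: Brown case, 78 by 36 by 38 mm, already filed (loose) in the second gap from the -y end. Leave it there. Origin at the centre of its underside.
- stamp: Wooden hand stamp, 34 mm across, 64 mm high, standing to the +y side of the work. Leave it. Origin at its foot.
- pill_jar: Small jar, 42 mm across, 60 mm high, standing to the -y side of the work. Leave it. Origin at its foot.
- stapler: Black stapler, 120 by 32 by 44 mm, beside the rack on the +y side. Leave it. Origin at the centre of its underside.
- mug: Low white mug, 70 mm across, 58 mm high, behind the rack. Leave it. Origin at its foot.
- clip_tin: Round steel clip tin, 60 mm across, 28 mm high, behind the rack. Leave it. Origin at its foot.
- tape: Black tape dispenser, 90 by 45 by 62 mm, beside the rack on the -y side. Leave it. Origin at the centre of its underside.
- bar_a (a point): The segment of the sprung metal strip over the gap centred at y = +135 mm of the rack. The segment is 16 mm wide and 53 mm long. Its top is 64 mm above the desk and 20 mm behind the rack's middle (x = +20 mm). The point is in the middle of its top face. The six segments form one strip, flush on top, that dips as a whole up to 6 mm on springs: it starts to give at about 1 N, is fully down at about 3 N.
- bar_b (a point): The segment of the sprung metal strip over the gap centred at y = +81 mm of the rack. The segment is 16 mm wide and 53 mm long. Its top is 64 mm above the desk and 20 mm behind the rack's middle (x = +20 mm). The point is in the middle of its top face. Part of the same strip.
- bar_c (a point): The segment of the sprung metal strip over the gap centred at y = +27 mm of the rack. The segment is 16 mm wide and 53 mm long. Its top is 64 mm above the desk and 20 mm behind the rack's middle (x = +20 mm). The point is in the middle of its top face. Part of the same strip.
- bar_d (a point): The segment of the sprung metal strip over the gap centred at y = -27 mm of the rack. The segment is 16 mm wide and 53 mm long. Its top is 64 mm above the desk and 20 mm behind the rack's middle (x = +20 mm). The point is in the middle of its top face. Part of the same strip.
- bar_e (a point): The segment of the sprung metal strip over the gap centred at y = -81 mm of the rack. The segment is 16 mm wide and 53 mm long. Its top is 64 mm above the desk and 20 mm behind the rack's middle (x = +20 mm). The point is in the middle of its top face. Part of the same strip.
- bar_f (a point): The segment of the sprung metal strip over the gap centred at y = -135 mm of the rack. The segment is 16 mm wide and 53 mm long. Its top is 64 mm above the desk and 20 mm behind the rack's middle (x = +20 mm). The point is in the middle of its top face. Part of the same strip.

How it is judged:
By the outcome, as a careful person would: the job done as asked, in the order asked, and still so for the second after the job is handed in, with the robot touching nothing.
It also fails if it takes over 72 s, if anything falls off the work surface, if the arm or the gripper's body presses on something with over 40 N, if the wrist force passes 120 N, or if a joint passes its speed limit or range.

## Working session

There is one attempt and no reset: what is moved stays moved. The work goes in short steps, Python scripts to look and compute and a tool call to move; the robot and the scene stay as the last step left them, time stands still between calls to the robot, and variables do not carry over. Pictures are saved under pics/ and viewed, at most 10 in all, crops included, and the job is handed in when it is done.

Besides the shell and the picture viewer there is one more tool, called as a command line: name --argument value ..., lists and objects as JSON in quotes. jog_arm: Moves the arm, as the interface text tells. Its arguments: {"type":"object","properties":{"steps":{"type":"array","items":{"type":"array"}},"grip_force":{"type":"number"}},"required":["steps"]}

```bash
mkdir -p pics
python3 - <<'E'
from workcell import *
import cv2
for n in("top","side"):
    im=capture(n); cv2.imwrite(f"pics/{n}0.png",im[:,:,::-1])
    c=get_calibration(n); print(n,{k:__import__('numpy').round(v,4).tolist() for k,v in c.items()})
s=sense(); print(s)
E
```

```text
top {'intrinsics': [[380.6673, 0.0, 275.496], [0.0, 380.6673, 212.3001], [0.0, 0.0, 1.0]], 'D': [-0.0899, 0.0, 0.0, 0.0, 0.0], 'R': [[-0.015, -0.9999, 0.0022], [-0.9984, 0.0149, -0.0543], [0.0543, -0.003, -0.9985]], 't': [0.0224, 0.6236, 0.9171]}
side {'intrinsics': [[452.8862, 0.0, 284.7707], [0.0, 452.8862, 208.8204], [0.0, 0.0, 1.0]], 'D': [-0.0881, 0.0, 0.0, 0.0, 0.0], 'R': [[-0.9408, -0.339, -0.0001], [-0.2019, 0.5606, -0.8031], [0.2723, -0.7555, -0.5958]], 't': [0.5923, 0.1895, 0.9543]}
{'time': 0.1, 'joint_positions': array([ 1.23820325e+00,  1.16437836e-01,  1.44217813e+00,  4.49952197e-06,
        1.58397951e+00, -3.78380695e-02]), 'qd': array([ 0.00043562, -0.00012373, -0.00163654,  0.00067258, -0.00187524,
       -0.00098454]), 'joint_efforts': array([ 1.72462111e-03, -7.22881722e+01, -6.23871017e+01,  7.81099568e-02,
        2.25849298e-02, -6.11644964e-05]), 'tool_pos': array([0.19606741, 0.6457189 , 0.21799175]), 'ee_rot': array([[-9.56873351e-01,  2.90505215e-01, -3.31667881e-04],
       [ 2.90505401e-01,  9.56872884e-01, -9.46393936e-04],
       [ 4.24316279e-05, -1.00193045e-03, -9.99999497e-01]]), 'wrist_force': array([0.16600656, 0.00302867, 0.03808274]), 'ft_torque': array([ 0.00394309, -0.01361205,  0.06819608]), 'finger_force': 0.0, 'grip_width': 0.0927587249910892}
```

View pics/top0.png

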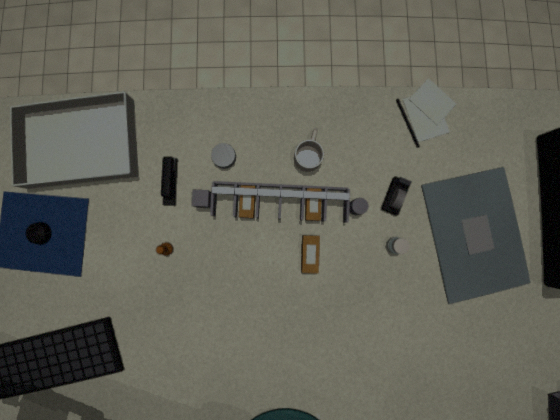

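View pics/side0.png

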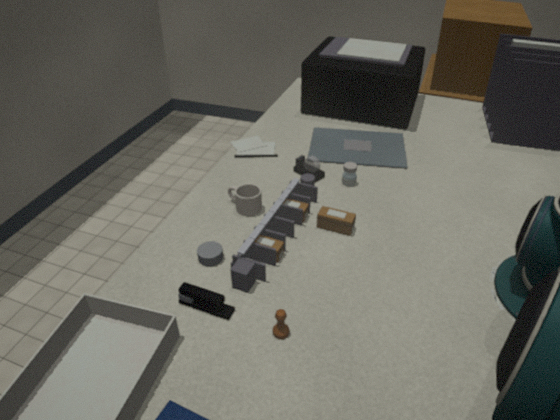

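The top picture shows the square post near (202,199), which is the +y end, and the round post near (359,206), the -y end. The case is near (311,254). So the first gap is f, the second e (filed) and the third d (y=-27). I'll zoom in to measure.

Run:
```python
import cv2
im=cv2.imread("pics/top0.png")[170:290,190:370]
im=cv2.convertScaleAbs(im,alpha=1.6)
cv2.imwrite("pics/crop.png",cv2.resize(im,(792,528),interpolation=cv2.INTER_CUBIC))
```

```text
(no output)
```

View pics/crop.png

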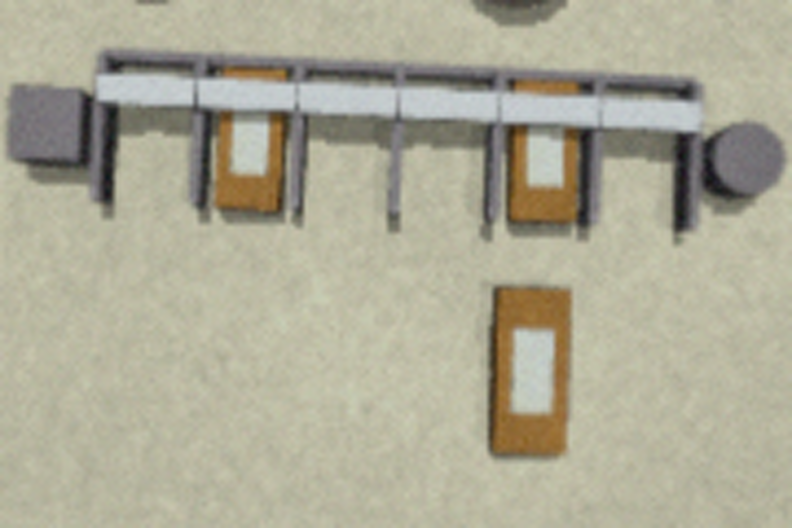

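```bash
cat > h.py <<'E'
import numpy as np, cv2
from workcell import *
def px2w(n,uv,z):
    c=get_calibration(n); K,D,R,t=[np.array(c[k],float) for k in("intrinsics","D","R","t")]
    p=cv2.undistortPoints(np.array(uv,float).reshape(-1,1,2),K,D).reshape(-1,2)
    d=np.c_[p,np.ones(len(p))]@R; o=-R.T@t
    return o+d*((z-o[2])/d[:,2])[:,None]
def w2px(n,X):
    c=get_calibration(n); K,D,R,t=[np.array(c[k],float) for k in("intrinsics","D","R","t")]
    return cv2.projectPoints(np.array(X,float).reshape(-1,1,3),cv2.Rodrigues(R)[0],t,K,D)[0].reshape(-1,2)
E
python3 - <<'E'
from h import *
cr=lambda l:np.array(l)/4.4+[190-.39,170-.39]
P=px2w("top",cr([(97,88),(700,115)]),.064)
print(P, np.linalg.norm(P[0]-P[1]))
d=P[0]-P[1]; yaw=np.arctan2(-d[0],d[1]); print("yaw",np.degrees(yaw))
R=np.array([[np.cos(yaw),-np.sin(yaw)],[np.sin(yaw),np.cos(yaw)]])
o=P.mean(0)[:2]-R@[.02,0]; print("rack",o)
# check by front divider tips (z .05)
F=px2w("top",cr([(95,198),(196,205),(296,212),(394,218),(490,222),(587,224),(682,228)]),.05)[:,:2]
print("tips in rack",((F-o)@R*1000).round(1))
Q=px2w("top",cr([(45,125)]),.056)[:,:2];print("sq",(Q-o)@R)
Q=px2w("top",cr([(744,159)]),.056)[:,:2];print("rd",(Q-o)@R)
C=px2w("top",cr([(497,287),(572,288),(566,455),(491,453)]),.044)[:,:2]
print(C,np.linalg.norm(C-np.roll(C,1,0),axis=1)); e=(C[0]+C[1]-C[2]-C[3])
print("case",C.mean(0),np.degrees(np.arctan2(e[1],e[0])),"in rack",(C.mean(0)-o)@R)
for n,y in zip("fed",(-135,-81,-27)): print(n,o+R@[.02,y/1000])
for n,q in(("stamp",(164,249)),("jar",(396,245))): print(n,px2w("top",[q],.04), (px2w("top",[q],.04)[0,:2]-o)@R)
# side check
X=[np.r_[o+R@[x,y],z] for x,y,z in((.02,.1615,.064),(.02,-.1615,.064),(-.04,.162,.05),(0,.19,.056),(0,-.19,.056))]
X=np.vstack([X,np.c_[C,[.044]*4]])
im=cv2.imread("pics/side0.png"); im=cv2.convertScaleAbs(im[160:300,215:375],alpha=1.6); im=cv2.resize(im,None,fx=4,fy=4,interpolation=cv2.INTER_CUBIC)
for u in w2px("side",X): cv2.drawMarker(im,tuple(int(v) for v in (u-[215,160])*4),(0,0,255),0,10,1)
cv2.imwrite("pics/s1.png",im)
E
```

```text
[[ 0.67676266  0.16196636  0.064     ]
 [ 0.65760105 -0.15902429  0.064     ]] 0.32156207287550215
yaw -3.4162306307138652
rack [0.64721739 0.00266281]
tips in rack [[ -38.   161. ]
 [ -39.4  106.3]
 [ -40.7   52.4]
 [ -41.6   -0.4]
 [ -41.4  -52.1]
 [ -40.2 -104.3]
 [ -40.1 -155.8]]
sq [[-0.00029788  0.18910487]]
rd [[-0.00176948 -0.18689953]]
[[ 0.56777492 -0.05040854]
 [ 0.5665843  -0.09100008]
 [ 0.47672655 -0.08605011]
 [ 0.47852219 -0.04561439]] [0.0893814  0.040609   0.08999398 0.04047557]
case [ 0.52240199 -0.06826828] -3.1139858817258728 in rack [-0.12036688 -0.07824269]
f [ 0.65913732 -0.13328907]
e [ 0.66235513 -0.07938503]
d [ 0.66557294 -0.02548099]
stamp [[0.53838949 0.28197065 0.04      ]] [-0.12527823  0.27232654]
jar [[ 0.5394522  -0.27575338  0.04      ]] [-0.09098311 -0.28434308]
```

View pics/s1.png

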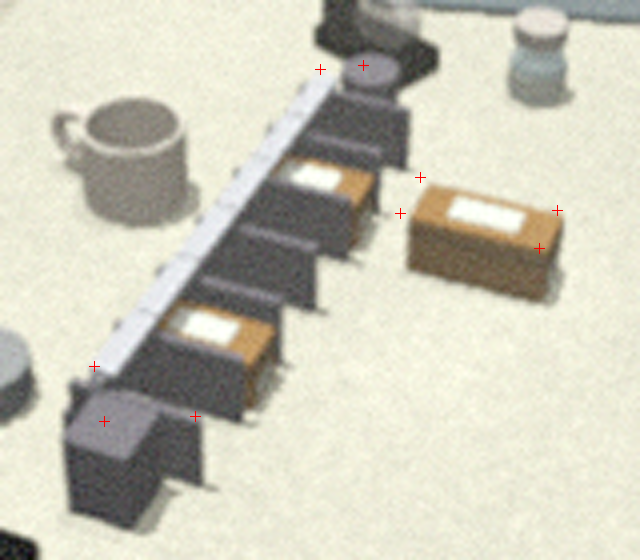

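The side overlay agrees to about 4 mm, and the layout is confirmed: round post at -y, third gap = d. Next I'll move above segment f with the fingers closed.

jog_arm --steps '[[0,[0.46,-0.78,0],0.005],[0,[0.46,-0.78,0],0.005],[0,[0.46,-0.78,0],0.005],[0,[0.46,-0.78,0],0.005],[0,[0.46,-0.78,0],0.005],[0,[0.46,-0.78,0],0.005],[0,[0.46,-0.78,0],0.005],[0,[0.46,-0.78,0],0.005],[0,[0.46,-0.78,0],0.005],[0,[0.46,-0.78,0],0.005],[0,[0.46,-0.78,0],0.005],[0,[0.46,-0.78,0],0.005],[0,[0.46,-0.78,0],0.005],[0,[0.46,-0.78,0],0.005],[0,[0.46,-0.78,0],0.005],[0,[0.46,-0.78,0],0],[0,[0.46,-0.78,0],0],[0,[0.46,-0.78,0],0],[0,[0.46,-0.78,0],0],[0,[0.46,-0.78,0],0]]' --grip_force 10

```text
time: 2.6
tool_pos: [0.6566, -0.1355, 0.2182]
ee_rot: [[-0.998, 0.059, -0.0], [0.059, 0.998, 0.0], [0.0, 0.0, -1.0]]
wrist_force: [0.6, 0.7, 0.6]
grip_width: 0.0006
finger_force: 0.0
```

jog_arm --steps '[[0,[0,0,-0.5],0],[0,[0,0,-0.5],0],[0,[0,0,-0.5],0],[0,[0,0,-0.4],0],[0,[0,0,-0.4],0],[0,[0,0,-0.2],0],[0,[0,0,0],0]]'

```text
time: 3.48
tool_pos: [0.656, -0.134, 0.0931]
ee_rot: [[-0.998, 0.059, -0.001], [0.059, 0.998, 0.0], [0.001, 0.0, -1.0]]
wrist_force: [-0.7, 0.8, 0.8]
grip_width: 0.0005
finger_force: 0.0
```

Run:
```python
from h import *
s=sense(); p=s["tool_pos"]; print(s["time"],p,s["ee_rot"].round(3).tolist(),s["grip_width"],s["wrist_force"])
out=[]
for n,(x0,x1,y0,y1) in(("top",(270,380,160,260)),("side",(250,350,130,240))):
    im=capture(n)[:,:,::-1]; cv2.imwrite(f"pics/{n}1.png",im)
    im=cv2.resize(cv2.convertScaleAbs(np.ascontiguousarray(im[y0:y1,x0:x1]),alpha=1.6),(400,int(400*(y1-y0)/(x1-x0))),interpolation=cv2.INTER_CUBIC)
    k=400/(x1-x0)
    u=(w2px(n,[p])[0]-[x0,y0])*k; cv2.drawMarker(im,tuple(int(v) for v in u),(0,0,255),0,14,1); out.append(cv2.copyMakeBorder(im,0,440-im.shape[0],0,0,0)); print(n,u,k)
cv2.imwrite("pics/c1.png",np.hstack(out))
```

```text
3.475 [ 0.65596739 -0.13403892  0.09309989] [[-0.998, 0.059, -0.001], [0.059, 0.998, 0.0], [0.001, 0.0, -1.0]] 0.0005277370894155442 [-0.73977435  0.80673312  0.75325367]
top [255.47940359 128.5742491 ] 3.6363636363636362
side [170.72180202 172.63760436] 4.0
```

View pics/c1.png

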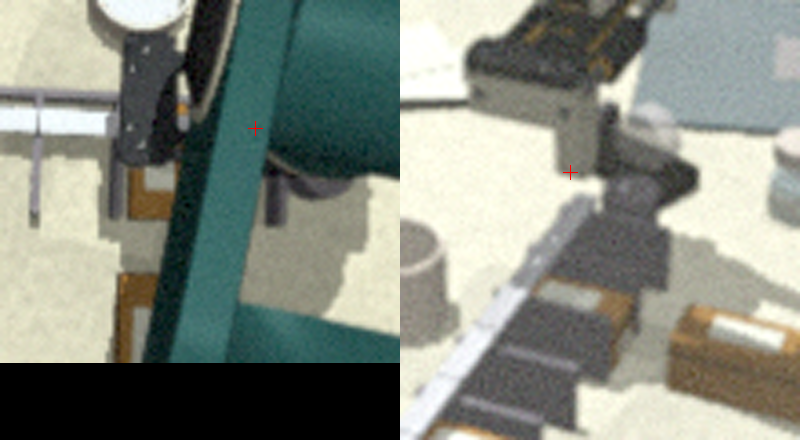

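In the side view the fingertip sits slightly right of and below its projected point, in the same direction as the rack discrepancy. So the top camera is the accurate one, and I'll descend onto f.

jog_arm --steps '[[0,[0.06,0.02,-0.2],0],[0,[0,0,-0.2],0],[0,[0,0,-0.1],0],[0,[0,0,-0.04],0],[0,[0,0,0],0],[0,[0,0,-0.04],0],[0,[0,0,0],0]]'

```text
time: 4.45
tool_pos: [0.6591, -0.1331, 0.0647]
ee_rot: [[-0.998, 0.059, 0.0], [0.059, 0.998, -0.0], [-0.0, -0.0, -1.0]]
wrist_force: [0.4, 0.1, 0.1]
grip_width: 0.0003
finger_force: 0.0
```

jog_arm --steps '[[0,[0,0,-0.04],0],[0,[0,0,-0.03],0],[0,[0,0,-0.03],0],[0,[0,0,0],0],[0,[0,0,0],0]]'

```text
time: 5.08
tool_pos: [0.6592, -0.1332, 0.0598]
ee_rot: [[-0.998, 0.059, 0.0], [0.059, 0.998, -0.0], [-0.0, -0.0, -1.0]]
wrist_force: [0.9, -0.5, 2.1]
grip_width: 0.0006
finger_force: 1.3
```

jog_arm --steps '[[0,[0,0,-0.03],0],[0,[0,0,0],0],[0,[0,0,0],0],[0,[0,0,0],0]]'

```text
time: 5.58
tool_pos: [0.6592, -0.1331, 0.0582]
ee_rot: [[-0.998, 0.059, 0.0], [0.059, 0.998, -0.0], [-0.0, -0.0, -1.0]]
wrist_force: [0.7, -0.1, 4.5]
grip_width: 0.0008
finger_force: 2.0
```

The strip is fully down at f. I'll ease off to a light touch, run along to e and press there.

jog_arm --steps '[[0,[0,0,0.06],0],[0,[0,0,0.035],0],[0,[0.01,0.18,0],0],[0,[0.01,0.18,0],0],[0,[0.01,0.18,0],0],[0,[0.01,0.18,0],0],[0,[0.01,0.18,0],0],[0,[0.01,0.18,0],0],[0,[0,0,0],0],[0,[0,0,-0.05],0],[0,[0,0,-0.045],0],[0,[0,0,0],0],[0,[0,0,0],0],[0,[0,0,0],0]]'

```text
time: 7.32
tool_pos: [0.6622, -0.0792, 0.0582]
ee_rot: [[-0.998, 0.059, 0.0], [0.059, 0.998, 0.0], [-0.0, 0.0, -1.0]]
wrist_force: [1.1, 3.2, 5.1]
grip_width: 0.0007
finger_force: 2.3
```

jog_arm --steps '[[0,[0,0,0.06],0],[0,[0,0,0.035],0],[0,[0.01,0.18,0],0],[0,[0.01,0.18,0],0],[0,[0.01,0.18,0],0],[0,[0.01,0.18,0],0],[0,[0.01,0.18,0],0],[0,[0.01,0.17,0],0],[0,[0,0,0],0],[0,[0,0,-0.05],0],[0,[0,0,-0.045],0],[0,[0,0,0],0],[0,[0,0,0],0],[0,[0,0,0],0]]'

```text
time: 9.07
tool_pos: [0.6652, -0.0257, 0.0583]
ee_rot: [[-0.998, 0.059, 0.0], [0.059, 0.998, 0.0], [-0.0, 0.0, -1.0]]
wrist_force: [0.3, 1.4, 5.5]
grip_width: 0.0004
finger_force: 2.4
```

jog_arm --steps '[[0,[0,0,0.1],0],[0,[0,0,0.4],0],[0,[0,0,0.5],0],[0,[0,0,0.5],0],[0,[-0.48,-0.28,0.2],0],[0,[-0.48,-0.28,0],0],[0,[-0.48,-0.28,0],0],[0,[-0.48,-0.28,0],0],[0,[-0.48,-0.28,0],0],[0,[-0.46,-0.28,0],0],[0,[0,0,0],0]]'

```text
time: 10.45
tool_pos: [0.5213, -0.1104, 0.1445]
ee_rot: [[-0.998, 0.061, 0.001], [0.061, 0.998, -0.001], [-0.001, -0.001, -1.0]]
wrist_force: [-1.1, -0.4, 0.1]
grip_width: 0.0004
finger_force: 0.0
```

```bash
python3 -c "
from h import *
s=sense(); print(s['time'],s['joint_positions'],s['tool_pos'])"
```

```text
10.45 [-2.56359881e-01 -1.68115521e-01  1.84065671e+00 -3.64796918e-04
  1.46786743e+00 -1.76657073e+00] [ 0.52130646 -0.11040071  0.14447976]
```

jog_arm --steps '[[30,[0,0,0],-0.05],[30,[0,0,0],-0.05],[30,[0,0,0],-0.05],[30,[0,0,0],-0.05],[30,[0,0,0],-0.05],[30,[0,0,0],-0.05],[30,[0,0,0],-0.05],[30,[0,0,0],-0.05],[30,[0,0,0],-0.05],[30,[0,0,0],-0.05],[30,[0,0,0],0],[30,[0,0,-0.5],0],[30,[0,0,-0.5],0],[30,[0,0,-0.5],0],[30,[0,0,-0.5],0],[30,[0,0,-0.4],0],[30,[0,0,-0.2],0],[30,[0,0,0],0]]'

```text
time: 12.7
tool_pos: [0.5221, -0.1096, 0.0129]
ee_rot: [[0.058, 0.998, -0.001], [0.998, -0.058, 0.0], [0.0, -0.001, -1.0]]
wrist_force: [-1.3, -0.1, 0.1]
grip_width: 0.0301
finger_force: 0.0
```

jog_arm --steps '[[30,[0,0.1,0],0],[30,[0.006,0.1,0],0],[30,[0.006,0.1,0],0],[30,[0.006,0.1,0],0],[30,[0.006,0.1,0],0],[30,[0.006,0.1,0],0],[30,[0.006,0.1,0],0],[30,[0.006,0.1,0],0],[30,[0.006,0.1,0],0],[30,[0.006,0.1,0],0],[30,[0.006,0.1,0],0],[30,[0.006,0.1,0],0],[30,[0.006,0.07,0],0],[30,[0.006,0.05,0],0],[30,[0,0,0],0]]'

```text
time: 14.58
tool_pos: [0.5259, -0.0433, 0.013]
ee_rot: [[0.059, 0.998, -0.0], [0.998, -0.059, 0.0], [0.0, -0.0, -1.0]]
wrist_force: [-0.2, 0.1, 0.5]
grip_width: 0.0301
finger_force: 0.0
```

jog_arm --steps '[[30,[0,-0.1,0],0],[30,[0,-0.3,0],0],[30,[0,-0.4,0.2],0],[30,[0,0,0.5],0],[30,[0,0,0.5],0],[30,[0,0,0.5],0],[0,[-0.4,0,0.5],0.05],[0,[-0.4,0,0],0.05],[0,[-0.4,0,0],0.05],[0,[-0.4,0,0],0.05],[0,[-0.4,0.3,0],0.05],[0,[0,0.3,0],0.05],[0,[0,0.3,0],0.05],[0,[0,0.3,0],0.05],[0,[0,0.3,0],0.05],[0,[0,0,0],0.05],[0,[0,0,0],0]]'

```text
time: 16.7
tool_pos: [0.4262, -0.0094, 0.1238]
ee_rot: [[-0.998, 0.061, 0.001], [0.061, 0.998, -0.0], [-0.001, -0.0, -1.0]]
wrist_force: [0.3, 0.7, -0.4]
grip_width: 0.0006
finger_force: 0.0
```

Run:
```python
from h import *
s=sense(); print(s["time"],s["tool_pos"],s["joint_positions"])
out=[]
for n,(x0,x1,y0,y1) in(("top",(250,350,180,290)),("side",(260,360,150,260))):
    im=capture(n)[:,:,::-1]; cv2.imwrite(f"pics/{n}2.png",im)
    out.append(cv2.resize(cv2.convertScaleAbs(np.ascontiguousarray(im[y0:y1,x0:x1]),alpha=1.6),(400,440),interpolation=cv2.INTER_CUBIC))
cv2.imwrite("pics/c2.png",np.hstack(out))
```

```text
16.7 [ 0.42618855 -0.00940992  0.1238014 ] [-8.18337862e-02 -4.17173896e-01  2.06961477e+00 -1.35126048e-04
  1.48850115e+00 -1.59206069e+00]
```

View pics/c2.png

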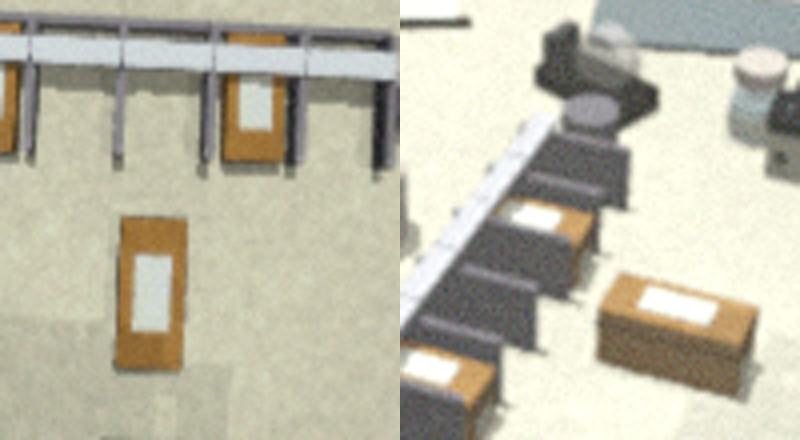

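The case now stands in front of the third gap: top-crop corners about (120,217), (187,218), (182,370), (115,369), with the divider tips at (118,160) and (204,165).

Run:
```python
from h import *
cr=lambda l:np.array(l)/4+[250-.37,180-.37]
yaw=np.radians(-3.42);R=np.array([[np.cos(yaw),-np.sin(yaw)],[np.sin(yaw),np.cos(yaw)]]); o=np.array([.6472,.0037])
C=px2w("top",cr([(120,217),(187,218),(182,370),(115,369)]),.044)[:,:2]; e=C[0]+C[1]-C[2]-C[3]
print(C.mean(0),np.degrees(np.arctan2(e[1],e[0])),(C.mean(0)-o)@R, (C-o)@R)
T=px2w("top",cr([(118,158),(204,165),(32,153)]),.05)[:,:2]; print((T-o)@R)
for x in(-.17,-.12,-.057,-.05): print(x,o+R@[x,-.027])
```

```text
[ 0.52534682 -0.01362061] -2.811698779257831 [-0.12060291 -0.02455889] [[-0.07619677 -0.00418079]
 [-0.07502519 -0.04398161]
 [-0.16502493 -0.04486723]
 [-0.16616474 -0.00520594]]
[[-0.04143858 -0.00138309]
 [-0.04330685 -0.05237163]
 [-0.04076154  0.04954575]]
-0.17 [ 0.47589208 -0.0131106 ]
-0.12 [ 0.52580303 -0.01609334]
-0.057 [ 0.58869083 -0.01985159]
-0.05 [ 0.59567837 -0.02026917]
```

jog_arm --steps '[[0,[0,0,-0.5],0],[0,[0,0,-0.5],0],[0,[0,0,-0.5],0],[0,[0,0,-0.4],0],[0,[0,0,-0.2],0],[0,[0,0,-0.1],0],[0,[0.2,0,0],0],[0,[0.2,0,0],0],[0,[0.2,0,0],0],[0,[0.2,0,0],0],[0,[0.08,-0.01,0],0],[0,[0.08,-0.01,0],0],[0,[0.08,-0.01,0],0],[0,[0.08,-0.01,0],0],[0,[0.08,-0.01,0],0],[0,[0.08,-0.01,0],0],[0,[0.08,-0.01,0],0],[0,[0.08,-0.01,0],0],[0,[0.08,-0.01,0],0],[0,[0,0,0],0]]'

```text
time: 19.3
tool_pos: [0.5024, -0.0132, 0.0132]
ee_rot: [[-0.998, 0.059, 0.0], [0.059, 0.998, -0.0], [-0.0, -0.0, -1.0]]
wrist_force: [-0.1, -0.1, -0.7]
grip_width: 0.0003
finger_force: 0.0
```

jog_arm --steps '[[0,[0.08,-0.006,0],0],[0,[0.08,-0.006,0],0],[0,[0.08,-0.005,0],0],[0,[0.08,-0.005,0],0],[0,[0.08,-0.005,0],0],[0,[0.08,-0.005,0],0],[0,[0.08,-0.005,0],0],[0,[0.08,-0.005,0],0]]'

```text
time: 20.3
tool_pos: [0.5343, -0.0152, 0.0132]
ee_rot: [[-0.998, 0.059, 0.0], [0.059, 0.998, -0.0], [-0.0, -0.0, -1.0]]
wrist_force: [-2.6, 1.1, 1.3]
grip_width: 0.0003
finger_force: 1.0
```

Run:
```python
from h import *
s=sense(); print(s["time"],s["tool_pos"],s["wrist_force"])
out=[]
for n,(x0,x1,y0,y1) in(("top",(250,350,180,290)),("side",(260,360,150,260))):
    im=capture(n)[:,:,::-1]
    out.append(cv2.resize(cv2.convertScaleAbs(np.ascontiguousarray(im[y0:y1,x0:x1]),alpha=1.6),(400,440),interpolation=cv2.INTER_CUBIC))
cv2.imwrite("pics/c3.png",np.hstack(out))
```

```text
20.3 [ 0.53431821 -0.01524458  0.01318473] [-2.58596793  1.12390031  1.26426689]
```

View pics/c3.png

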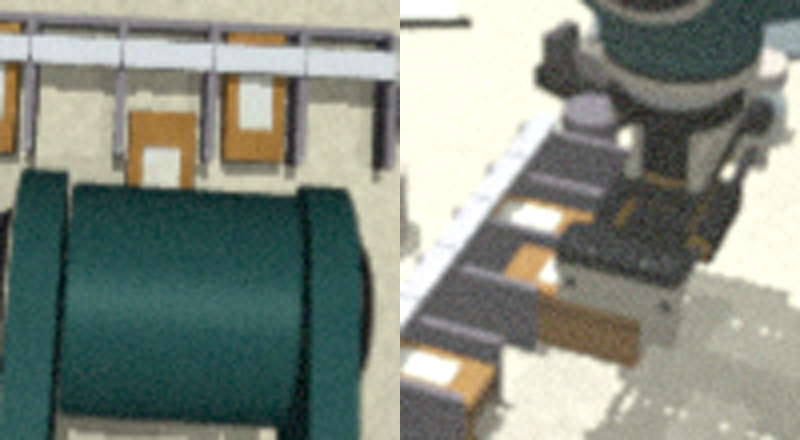

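The case is entering the third gap well centred, at columns 128 to 195 between dividers at about 120 and 207. I'll continue.

jog_arm --steps '[[0,[0.08,-0.005,0],0],[0,[0.08,-0.005,0],0],[0,[0.08,-0.005,0],0],[0,[0.08,-0.005,0],0],[0,[0.08,-0.005,0],0],[0,[0.08,-0.005,0],0],[0,[0.08,-0.005,0],0],[0,[0.08,-0.005,0],0],[0,[0.08,-0.005,0],0],[0,[0.08,-0.005,0],0],[0,[0.08,-0.005,0],0],[0,[0.06,-0.003,0],0],[0,[0.04,-0.002,0],0],[0,[0,0,0],0]]'

```text
time: 22.15
tool_pos: [0.5832, -0.0182, 0.0132]
ee_rot: [[-0.998, 0.059, 0.0], [0.059, 0.998, -0.0], [-0.0, 0.0, -1.0]]
wrist_force: [-0.3, -0.1, -0.6]
grip_width: 0.0006
finger_force: 0.0
```

jog_arm --steps '[[0,[0.03,-0.002,0],0],[0,[0.03,-0.002,0],0],[0,[0.02,0,0],0],[0,[0,0,0],0]]'

```text
time: 22.65
tool_pos: [0.5859, -0.0184, 0.0132]
ee_rot: [[-0.998, 0.059, -0.003], [0.059, 0.998, 0.0], [0.003, -0.0, -1.0]]
wrist_force: [-14.6, 0.3, 9.8]
grip_width: 0.0004
finger_force: 7.4
```

jog_arm --steps '[[0,[0.02,-0.001,0],0],[0,[0,0,0],0],[0,[0,0,0],0]]'

```text
time: 23.02
tool_pos: [0.5859, -0.0183, 0.0132]
ee_rot: [[-0.998, 0.059, -0.005], [0.059, 0.998, 0.0], [0.005, -0.0, -1.0]]
wrist_force: [-24.9, 0.2, 17.7]
grip_width: 0.0004
finger_force: 12.9
```

The contact is rigid: 25 N with no further travel. I'll back off and look.

jog_arm --steps '[[0,[-0.04,0.002,0],0],[0,[-0.04,0.002,0],0],[0,[-0.3,0.02,0],0],[0,[-0.5,0.03,0],0],[0,[-0.5,0,0],0],[0,[-0.5,0,0.3],0],[0,[-0.5,0,0.5],0],[0,[-0.5,0,0.5],0],[0,[-0.3,0,0.5],0],[0,[0,0,0.4],0],[0,[0,0,0],0]]'

```text
time: 24.4
tool_pos: [0.4298, -0.0158, 0.1244]
ee_rot: [[-0.998, 0.059, 0.003], [0.059, 0.998, -0.0], [-0.003, -0.0, -1.0]]
wrist_force: [-0.5, -0.2, 0.9]
grip_width: 0.0002
finger_force: 0.0
```

Run:
```python
from h import *
s=sense(); print(s["time"],s["tool_pos"],s["wrist_force"])
out=[]
for n,(x0,x1,y0,y1) in(("top",(230,330,170,280)),("side",(240,340,150,260))):
    im=capture(n)[:,:,::-1]; cv2.imwrite(f"pics/{n}4.png",im)
    out.append(cv2.resize(cv2.convertScaleAbs(np.ascontiguousarray(im[y0:y1,x0:x1]),alpha=1.6),(400,440),interpolation=cv2.INTER_CUBIC))
cv2.imwrite("pics/c4.png",np.hstack(out))
```

```text
24.4 [ 0.42984929 -0.01581688  0.12438238] [-0.53788067 -0.23407865  0.88263833]
```

View pics/c4.png

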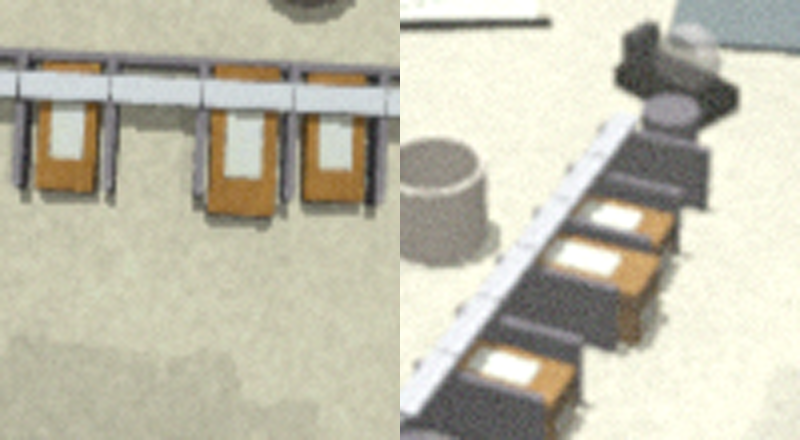

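The case is in the third gap with its far end at the stop bar (top crop, row 66). Its near end (row 215) stands about 10 mm out of the gap, and the filed cases have not moved. I'm handing in.

```bash
python3 -c "
from workcell import *
print(close_job())"
```

```text
the job is handed in; nothing more can be done
None
```

I pressed the strip at the first, second and third gaps from the round-post end, then pushed the case into the third gap until it was hard against the back stop. The job is handed in; no verdict came back.

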